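# Fill the staining caddy

## Robot

A 7-joint arm with a two-finger parallel gripper is mounted at the origin on the work surface; the furniture and walls round the work are solid. World frame = base frame: x ahead of the robot, y to its left, z up, the work surface at z = 0. Lengths are in m, angles in rad, forces in N, time in s.
With the tool pointing down it reaches from about 0.4 to 0.85 m from the base axis. Payload 10.4 kg.
Tool frame: the origin (TCP) lies on the centre line of the jaws, within the pads' length; the fingertips stand 14 mm ahead of it and the grasp point (between the pads) lies 5 mm behind it (manip.tip_reach is the distance from the TCP to the fingertips, in m); z points along the fingers, y is the line along which they close (so a half turn about z gives the same grasp; the last joint's range is limited). The gripper opens to 85 mm and grips with 20 to 120 N. Pads are 22 mm wide; open, the fingers measure 114 mm over their backs; the gripper's body (76 mm by 85 mm) begins 54 mm behind the grasp point. The pads swing forward as they close: fully open they stand 13 mm farther back than shut.
Start: joints at [1.109, 0.332, -0.065, 1.46, 0.022, 1.35, -0.088], TCP at [0.266, -0.566, 0.245] pointing down, gripper open.
Joint ranges: [-2.6, 2.6], [-0.5, 2.12], [-1.47, 1.34], [0.16, 2.42], [-1.27, 4.41], [0.06, 2.06], [-2.6, 2.6]. Speed limits (rad/s): [2.22, 2.22, 2.79, 2.79, 3.14, 3.14, 3.14].

## Interface

Orientations are given as a unit quaternion [x, y, z, w].
In Python, from workcell import manip gives the robot as it stands.
- The arm moves only by the shell command python3 -m pendant 'ROWS' [FORCE]. ROWS is JSON, a list of rows, each a list of 7 numbers: the shift along the tool's x, y, z in units of 50 mm (1.0 is 50 mm), then the turn, a rotation vector about the tool's x, y, z in units of 8 degrees (1.0 is 8 degrees), then the opening, from -1 (shut) to 1 (fully open), so that 0 is half open. In form: [[dx, dy, dz, ax, ay, az, jaw], ...]. A call has exactly 10 rows; each row is the pose to reach, as a shift and turn from the pose commanded when the call began, along the tool's axes at that moment; what a row does not reach only later rows make up. A row lasts 1/8 s, in which the tool goes at most 62.5 mm and 10.7 degrees, less where a joint would pass 70% of its speed; a pose out of reach is approached as far as the arm can. A call with a gripper value outside its range is refused whole. The fingers move at their own pace and stop on an object; FORCE is the grip in N (left out, the last holds). Time passes only in rows, so rows that repeat a pose let the fingers close, or fill a call up. It gives the time, the measured TCP pose, the force, the opening and the grip force at its end, in the units of the state.
- manip.get_obs(): the state, without advancing time (a new reading comes with each control period).
- manip.camera(name): name is "scene" or "top" or "wrist"; returns (picture, depth): 400x640x3 uint8, red, green, blue; 400x640 float32, m along the optical axis (not along the pixel's ray), 0 where there is no reading.
- manip.get_calibration(name): a dict with "fx", "fy", "cx", "cy" (pixels), "D" ([k1, k2, p1, p2, k3] as OpenCV has them; the pictures are not rectified), "xyz" and "orientation" of the camera in the world. Camera axes: x right, y up, looking along -z (the intrinsics and any distortion apply to the point x, -y, -z); pixel columns grow to the right and rows downward; lengths in m; the calibration is good to about 2 mm. A picture is of the moment at which its call begins: read the wrist's pose just before it. get_calibration takes no time and is no camera call; for the wrist camera it gives the pose at the moment of the call.
- manip.hand_in(): hands the job in; it is judged then, once.
Trained networks look in the newest picture that a camera, given by its name, has taken for a name from the list of things; names that differ only in an ending like _2 or _b are one class to them, and where a whole thing is asked for, a point or a joint stands for the part that bears it (a point fixed in the world has none). Each returns a list of dicts, best first, with "p" (0 to 1); they miss things now and then, are a little off and sometimes report something else, mostly with a low value. They report only what shows in the picture. A call takes as long as a camera call. They do not tell look-alikes from the thing itself.
- manip.find_in(thing, camera): "box" ([left, top, right, bottom] in pixels, round what is visible of it).
- manip.trace(thing, camera): "pixels" (400x640 bool, what is visible of it) and "box" ([left, top, right, bottom] in pixels, round what is visible of it).
- manip.tip_of(thing, camera): "pixel" ([column, row] in pixels: a listed point, or the origin of a listed thing).
The state is a dict: "clock": time; "joint_pos": joint angles; "joint_velocities": joint speeds; "tau": joint torques, N m; "position": TCP position; "ee_rot": TCP orientation; "ft_force": force on the tool from outside, world axes, zero at the start; "torque": the same for the moment, N m; "grip_width": opening from 0.0 (shut) to 1.0 (fully open); "grasp_force": force on a finger pad.
Only numpy, scipy, OpenCV 4.12 (cv2) and the standard library are available. Lean on these libraries where they do the work, as an engineer would, in place of code of your own. Each camera call takes 0.05 s, during which the arm holds its last target. There are 200 camera calls.

## Task

Get the staining caddy ready: stand the red-capped, the blue-capped and the black-capped dropper bottle and the large white-capped vial upright in the caddy, each down in the pocket of its cap's colour. The two small vials with the red and the blue disc on their caps do not belong to the set: leave them standing where they are, and tip nothing over.

Things in the scene. Friction and masses are not known exactly. Their poses are not given: they have to be found in the camera images.
- bottle_red_center (a point): Dropper bottle with a white round body and a red pointed dropper cap, standing upright on a 2 mm thick pale mat, loose, about 55 g. Body 35 mm in diameter up to 64 mm above its foot, 98 mm tall with the cap. This point lies on its axis half-way up, 49 mm above its foot; z is its axis. Grip the body (best 40 to 50 mm above the foot); any yaw will do.
- bottle_blue_center (a point): Dropper bottle with a white round body and a blue pointed dropper cap, standing upright on a 2 mm thick pale mat, loose, about 55 g. Body 35 mm in diameter up to 64 mm above its foot, 98 mm tall with the cap. This point lies on its axis half-way up, 49 mm above its foot; z is its axis. Grip the body (best 40 to 50 mm above the foot); any yaw will do.
- bottle_black_center (a point): Dropper bottle with a dark grey round body and a black pointed dropper cap, standing upright on a 2 mm thick pale mat, loose, about 55 g. Body 35 mm in diameter up to 64 mm above its foot, 98 mm tall with the cap. This point lies on its axis half-way up, 49 mm above its foot; z is its axis. Grip the body (best 40 to 50 mm above the foot); any yaw will do.
- vial_white_center (a point): The large glass vial with the plain white cap (no colour on top), standing upright on a 2 mm thick pale mat, loose, about 22 g, 29 mm in diameter and 59 mm tall. This point lies on its axis half-way up, 29.5 mm above its foot; z is its axis. Grip it from above about 36 mm over its foot; any yaw will do.
- vial_small_blue_center (a point): Look-alike that stays where it is: the small glass vial with a blue disc on its cap, upright on the pale mat, loose, 23 mm in diameter and 49 mm tall. This point lies on its axis half-way up. (A fixed white power strip, 60 mm high, and its leads lie between this mat and the robot: pass over them.)
- vial_small_red_center (a point): Look-alike that stays where it is: the small glass vial with a red disc on its cap, upright on the pale mat, loose, 23 mm in diameter and 49 mm tall. This point lies on its axis half-way up. (A fixed white power strip, 60 mm high, and its leads lie between this mat and the robot: pass over them.)
- pocket_red_floor (a point): Red pocket: shallow square cup, 52 mm wide inside, 60 outside, one of four in a row (66 mm apart, any colour order) in a fixed grey caddy, 76x274 mm, walls 10 mm high, loops at the ends. Point: centre of the inner floor, 8 mm above the table; rim 7 mm above that floor. y axis along the row; x across it, where fingers have room (close them along x to clear the neighbours); z up.
- pocket_blue_floor (a point): Blue pocket: shallow square cup, 52 mm wide inside, 60 outside, one of four in a row (66 mm apart, any colour order) in a fixed grey caddy, 76x274 mm, walls 10 mm high, loops at the ends. Point: centre of the inner floor, 8 mm above the table; rim 7 mm above that floor. y axis along the row; x across it, where fingers have room (close them along x to clear the neighbours); z up.
- pocket_black_floor (a point): Black pocket: shallow square cup, 52 mm wide inside, 60 outside, one of four in a row (66 mm apart, any colour order) in a fixed grey caddy, 76x274 mm, walls 10 mm high, loops at the ends. Point: centre of the inner floor, 8 mm above the table; rim 7 mm above that floor. y axis along the row; x across it, where fingers have room (close them along x to clear the neighbours); z up.
- pocket_white_floor (a point): White pocket: shallow square cup, 52 mm wide inside, 60 outside, one of four in a row (66 mm apart, any colour order) in a fixed grey caddy, 76x274 mm, walls 10 mm high, loops at the ends. Point: centre of the inner floor, 8 mm above the table; rim 7 mm above that floor. y axis along the row; x across it, where fingers have room (close them along x to clear the neighbours); z up.
Mind the look-alikes: they are no part of the job. Of the things shaped like the part that bears pocket_black_floor, the black one is meant. What is shaped like the part that bears vial_white_center but turquoise is not meant.

How it is judged:
By the outcome, as a careful person would: the job done as asked, in the order asked, and still so for the second after the job is handed in, with the robot touching nothing.
It also fails if it takes over 102 s, if anything falls off the work surface, if the arm or the gripper's body presses on something with over 40 N, if the wrist force passes 120 N, or if a joint passes its speed limit or range.

## Working session

There is one attempt and no reset: what is moved stays moved. The work goes in short steps, Python scripts to look and compute and a shell command to move; the robot and the scene stay as the last step left them, time stands still between calls to the robot, and variables do not carry over. Pictures are saved under pics/ and viewed, at most 15 in all, crops included, and the job is handed in when it is done.

```bash
ls; mkdir -p pics; cat > h.py <<'E'
import numpy as np,cv2
from scipy.spatial.transform import Rotation as R
from workcell import manip
def grab(n):
    c=manip.get_calibration(n); p,d=manip.camera(n); return c,p,d
def ray(c,px):
    K=np.array([[c['fx'],0,c['cx']],[0,c['fy'],c['cy']],[0,0,1.]])
    u=cv2.undistortPoints(np.array([[px]],float),K,np.array(c['D'],float))[0,0]
    return np.array(c['xyz']),R.from_quat(c['orientation']).as_matrix()@np.array([u[0],-u[1],-1.])
def at_depth(c,px,d):
    o,r=ray(c,px); return o+r*d
def at_z(c,px,z):
    o,r=ray(c,px); return o+r*(z-o[2])/r[2]
def tri(views):
    A=np.zeros((3,3));b=np.zeros(3)
    for c,px in views:
        o,r=ray(c,px); r=r/np.linalg.norm(r); P=np.eye(3)-np.outer(r,r);A+=P;b+=P@o
    return np.linalg.solve(A,b)
def save(n,p): cv2.imwrite('pics/'+n,p[:,:,::-1])
E
python3 - <<'E'
from h import *
for n in('scene','top','wrist'):
    c,p,d=grab(n); save(n+'0.png',p); print(n,np.round(c['xyz'],3),np.round(R.from_quat(c['orientation']).as_matrix()[:,2],2))
    if n!='wrist':
        for t in 'bottle_red_center bottle_blue_center bottle_black_center vial_white_center vial_small_blue_center vial_small_red_center pocket_red_floor pocket_blue_floor pocket_black_floor pocket_white_floor'.split():
            for q in manip.tip_of(t,n)[:4]:
                u,v=q['pixel']; dd=d[int(min(v,399)),int(min(u,639))]
                print(t,round(q['p'],2),np.round(q['pixel'],1),np.round(at_depth(c,q['pixel'],dd),3))
o=manip.get_obs();print(o)
E
```

```text
pics
scene [-0.057  0.913  0.62 ] [-0.47  0.71  0.53]
bottle_red_center 0.83 [257.3 255.6] [0.444 0.429 0.059]
bottle_red_center 0.74 [332.9 182.9] [ 0.533 -0.011  0.002]
bottle_blue_center 0.9 [232.4 231.4] [0.557 0.39  0.055]
bottle_black_center 0.92 [267.9 203.3] [0.563 0.255 0.059]
bottle_black_center 0.27 [294.5 195.7] [0.559 0.149 0.029]
vial_white_center 0.82 [237.9 285. ] [0.436 0.501 0.035]
vial_white_center 0.6 [275.8 230.1] [0.489 0.315 0.039]
vial_small_blue_center 0.64 [322.4 252.2] [0.35  0.319 0.035]
vial_small_red_center 0.73 [347.9 176.2] [ 0.512 -0.067  0.006]
vial_small_red_center 0.42 [295.2 195.7] [0.558 0.146 0.027]
vial_small_red_center 0.3 [333.7 180.4] [ 0.538 -0.025  0.003]
pocket_red_floor 0.61 [346.6 174.8] [ 0.521 -0.074  0.005]
pocket_blue_floor 0.77 [331.4 183.1] [ 0.534 -0.005  0.004]
pocket_black_floor 0.54 [384.  180.7] [ 0.408 -0.113 -0.001]
pocket_black_floor 0.52 [258.3 252. ] [0.444 0.425 0.066]
pocket_black_floor 0.45 [370.3 159.9] [ 0.511 -0.216  0.001]
pocket_white_floor 0.76 [358.1 167.5] [ 0.517 -0.14   0.004]
pocket_white_floor 0.52 [333.9 
[... 1031 characters left out ...]
'joint_pos': array([ 1.10938429,  0.3321992 , -0.06469856,  1.46010277,  0.02159757,
        1.34991096, -0.08849549]), 'joint_velocities': array([-0.0002803 ,  0.00112407, -0.00029388,  0.00225507,  0.00019549,
        0.00024553,  0.00038547]), 'tau': array([-9.23154003e-04, -6.25240660e+01,  4.87004430e-02, -3.91831112e+01,
        1.65008818e-02,  1.74678022e-03, -6.46253184e-06]), 'position': array([ 0.26556234, -0.56579169,  0.2453367 ]), 'ee_rot': array([9.76026257e-01, 2.17652805e-01, 1.77239308e-05, 3.36101222e-05]), 'ft_force': array([0.30310455, 0.72503741, 0.24345712]), 'torque': array([-0.00906403, -0.03592681, -0.028172  ]), 'grasp_force': 0.0, 'grip_width': 0.9981337297161819}
```

View pics/top0.png

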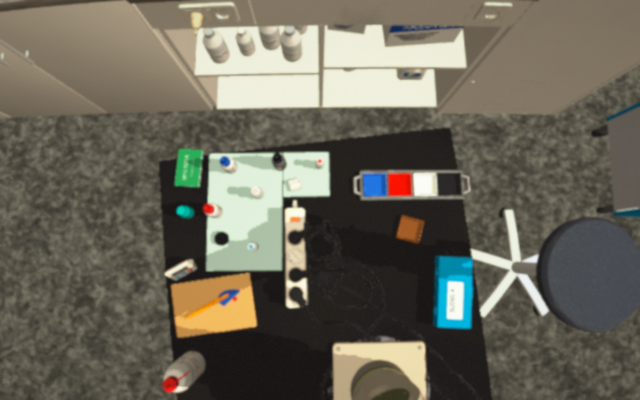

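View pics/scene0.png

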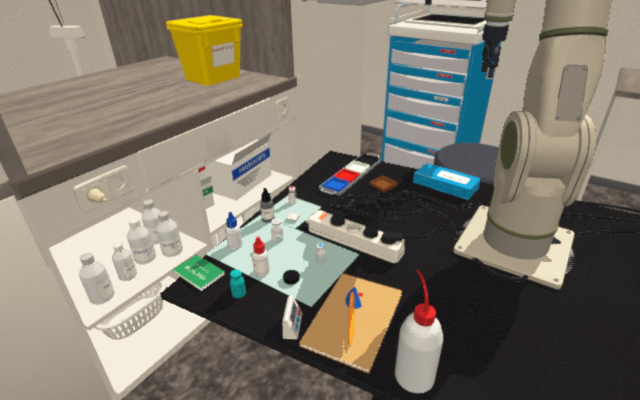

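Top view (what could be taken for what):
- **Red bottle:** (211,210). Other red things are the small red vial (320,163) and the wash bottle (175,383).
- **Blue bottle:** (227,163). The other blue thing is the small blue vial (252,246).
- **Black bottle:** (279,160). The black lid at (221,239) could be mistaken for it.
- **White vial:** (257,192). The turquoise vial (185,211) and the white block (293,184) could be mistaken for it.
- **Pockets:** blue (374,184), red (399,184), white (425,184), black (449,184). The brown tray at (410,229) could be mistaken for a pocket.

I'll move over the caddy first, with the tool turned to close along world x.

```bash
python3 -m pendant '[[0.5,-0.4,-0.1,0,0,-0.6,1],[1.4,-1.1,-0.3,0,0,-1.6,1],[2.4,-1.85,-0.5,0,0,-2.7,1],[3.4,-2.6,-0.7,0,0,-3.8,1],[4.4,-3.4,-0.9,0,0,-4.9,1],[5.4,-4.15,-1.1,0,0,-6,1],[6.4,-4.9,-1.3,0,0,-7.1,1],[7.1,-5.5,-1.5,0,0,-8.1,1],[7.4,-5.7,-1.5,0,0,-8.1,1],[7.4,-5.7,-1.5,0,0,-8.1,1]]' 60
cat > m.py <<'E'
import sys
from h import *
names=sys.argv[2:]
c,p,d=grab('wrist'); save(sys.argv[1],p)
o=manip.get_obs(); print('tcp',np.round(o['position'],4),'x',np.round(R.from_quat(o['ee_rot']).as_matrix()[:,0],3),'cam',np.round(c['xyz'],3))
for t in names:
    for q in manip.tip_of(t,'wrist')[:3]:
        u,v=q['pixel']; dd=d[int(np.clip(v,0,399)),int(np.clip(u,0,639))]
        print(t,round(q['p'],2),np.round(q['pixel'],1),np.round(at_depth(c,q['pixel'],dd),4))
E
python3 m.py w1.png pocket_red_floor pocket_blue_floor pocket_black_floor pocket_white_floor
```

```text
clock: 2.4
position: [0.4798, -0.1494, 0.3205]
ee_rot: [0.707, 0.708, 0.0, 0.0]
ft_force: [0.1, -1.2, 0.4]
grip_width: 0.998
grasp_force: 0.0
tcp [ 0.4792 -0.1509  0.3202] x [ 0.001  1.    -0.   ] cam [ 0.481 -0.082  0.448]
pocket_red_floor 0.9 [342.8 100.5] [ 0.5157 -0.063   0.0059]
pocket_blue_floor 0.72 [343.5  55.7] [ 0.5153 -0.0017  0.0072]
pocket_black_floor 0.93 [342.  190.4] [ 0.5177 -0.2009  0.0056]
pocket_black_floor 0.73 [266.3 116.6] [ 0.4008 -0.0863  0.0028]
pocket_white_floor 0.76 [344.1 148.3] [ 0.5193 -0.1335  0.0061]
```

```bash
python3 -m pendant '[[0.6,0,0,0,0,0,1],[1.8,0,0,0,0,0,1],[3,0,0,0,0,0,1],[4.2,0,0,0,0,0,1],[5.4,0,0,0,0,0,1],[6.6,0,0,0,0,0,1],[7.8,0,0,0,0,0,1],[9,0,0,0,0,0,1],[9.4,0,0,0,0,0,1],[9.4,0,0,0,0,0,1]]'
python3 m.py w2.png bottle_red_center bottle_blue_center bottle_black_center vial_white_center vial_small_blue_center vial_small_red_center
```

```text
clock: 3.9
position: [0.4796, 0.3202, 0.3198]
ee_rot: [0.707, 0.707, -0.0, -0.001]
ft_force: [-0.1, -1.3, 0.4]
grip_width: 0.998
grasp_force: 0.0
tcp [0.4802 0.3187 0.3199] x [ 0.001  1.    -0.001] cam [0.481 0.387 0.447]
bottle_red_center 0.58 [298.5  93.9] [0.4558 0.4102 0.0937]
bottle_blue_center 0.97 [385.2 123.6] [0.5629 0.3759 0.0813]
bottle_black_center 0.87 [383.  213.9] [0.5681 0.255  0.0782]
vial_white_center 0.7 [296.1  34.3] [0.4514 0.4832 0.0574]
vial_white_center 0.68 [333.  172.3] [0.4992 0.3097 0.0617]
vial_small_blue_center 0.58 [239.7 160.3] [0.3639 0.322  0.0343]
vial_small_red_center 0.6 [375.4 265.5] [0.5717 0.1503 0.0342]
vial_small_red_center 0.56 [241.3 159.8] [0.3662 0.3226 0.0337]
```

View pics/w1.png

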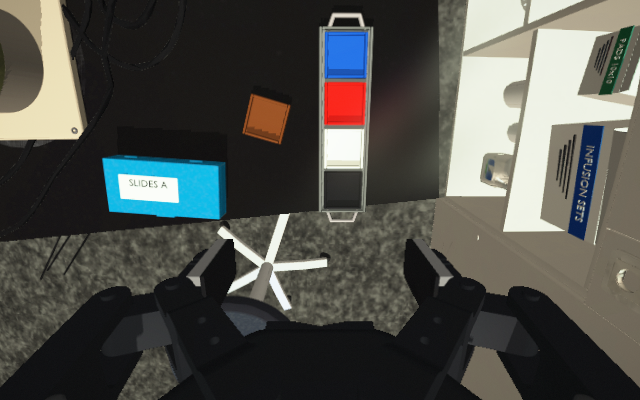

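View pics/w2.png

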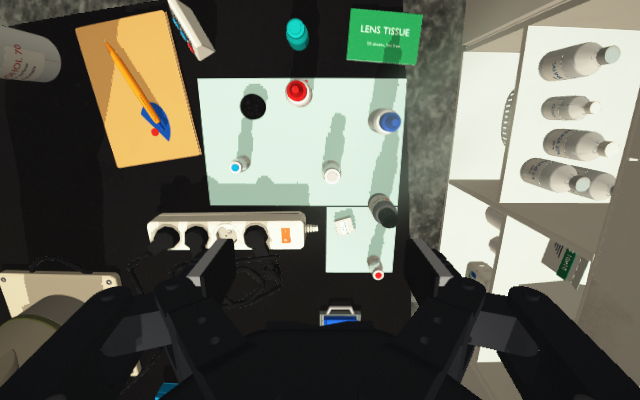

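w2 shows the mat from above:
- Red bottle at (298,91), blue at (386,122), black at (381,212).
- Plain white vial at (332,175).
- Look-alikes: small blue vial (235,167), small red vial (378,274), turquoise vial (297,32), black lid (253,106).

w1 shows the caddy pockets at column 344, in the order blue, red, white, black. Next I'll fix the axes from two views.

```bash
cat > cl.py <<'E'
from h import *
def cloud(c,d):
    K=np.array([[c['fx'],0,c['cx']],[0,c['fy'],c['cy']],[0,0,1.]])
    v,u=np.mgrid[0:400,0:640]
    n=cv2.undistortPoints(np.stack([u,v],-1).reshape(-1,1,2).astype(float),K,np.array(c['D'],float))[:,0].reshape(400,640,2)
    P=np.stack([n[...,0]*d,-n[...,1]*d,-d],-1)
    P=P@R.from_quat(c['orientation']).as_matrix().T+np.array(c['xyz']); P[d<=0]=np.nan
    return P
C=dict(red=(.453,.408),blue=(.562,.378),black=(.567,.253),white=(.5,.307),sblue=(.36,.32),sred=(.568,.147))
def tops(n,C=C,h=.01):
    c,p,d=grab(n); P=cloud(c,d)
    for k,(x,y) in C.items():
        m=(np.hypot(P[...,0]-x,P[...,1]-y)<.024)&(P[...,2]>.02)&(P[...,2]<.12)
        if not m.any(): continue
        z=np.nanpercentile(P[m][:,2],98); q=m&(P[...,2]>z-h); Q=P[q]
        lo,hi=Q.min(0),Q.max(0)
        print(n,k,'top',round(z,4),'n',len(Q),'mean',np.round(Q.mean(0)[:2],4),'mid',np.round((lo+hi)[:2]/2,4))
    return c,p,d,P
E
python3 - <<'E'
from cl import *
c,p,d,P=tops('wrist'); 
m=(P[...,0]>.58)&(P[...,0]<.9)&(P[...,2]>.02)&(P[...,1]>-.25)&(P[...,1]<.5)
for x in np.arange(.58,.9,.04):
    s=m&(P[...,0]>x)&(P[...,0]<x+.04); print(round(x,2),s.sum(), np.nanmax(P[s][:,2]) if s.any() else '')
save('crop1.png',cv2.resize(p[60:290,190:430],None,fx=2.5,fy=2.5,interpolation=2))
tops('top'); tops('scene')
E
```

```text
wrist red top 0.0989 n 100 mean [0.4522 0.415 ] mid [0.4519 0.4156]
wrist blue top 0.0985 n 82 mean [0.5686 0.3789] mid [0.5698 0.3791]
wrist black top 0.0982 n 81 mean [0.5751 0.2499] mid [0.5758 0.2492]
wrist white top 0.0614 n 207 mean [0.4973 0.3051] mid [0.4973 0.3047]
wrist sblue top 0.0512 n 133 mean [0.3609 0.3158] mid [0.36   0.3154]
wrist sred top 0.0512 n 109 mean [0.5733 0.1445] mid [0.5737 0.1428]
0.58 149 0.09506269335957318
0.62 0 
0.66 0 
0.7 0 
0.74 0 
0.78 0 
0.82 0 
0.86 0 
0.9 0 
top black top 0.0989 n 21 mean [0.5728 0.248 ] mid [0.5736 0.2488]
top sred top 0.054 n 41 mean [0.5709 0.1444] mid [0.5716 0.1445]
scene red top 0.0974 n 30 mean [0.4485 0.419 ] mid [0.4495 0.4182]
scene blue top 0.0966 n 28 mean [0.5664 0.3817] mid [0.5674 0.3809]
scene black top 0.0956 n 24 mean [0.5728 0.252 ] mid [0.5745 0.2528]
scene white top 0.0597 n 62 mean [0.4935 0.3087] mid [0.4951 0.3061]
scene sblue top 0.0507 n 46 mean [0.3571 0.3194] mid [0.3573 0.3181]
scene sred top 0.0494 n 26 mean [0.5695 0.1468] mid [0.5702 0.1465]
```

View pics/crop1.png

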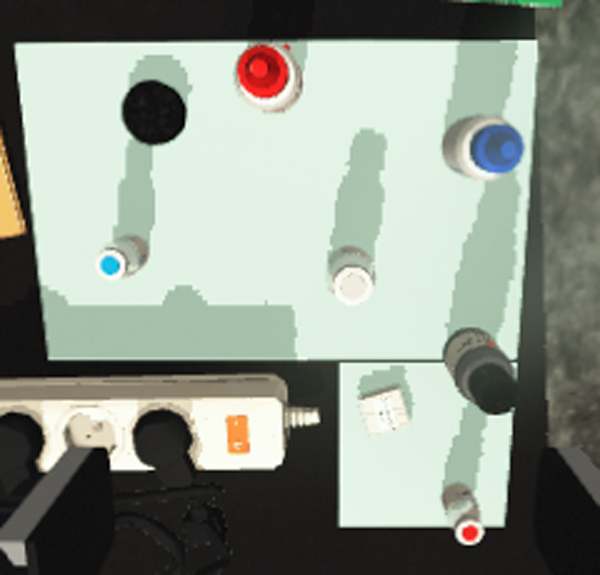

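The crop confirms the choices. The black lid sits close to the red bottle's left finger, so I'll check where it is and how tall.

```bash
python3 - <<'E'
from cl import *
c,p,d=grab('wrist');P=cloud(c,d)
m=(p.max(-1)<70)&(P[...,2]>.012)&(P[...,2]<.1)&(np.hypot(P[...,0]-.39,P[...,1]-.39)<.05)
Q=P[m];print(len(Q),np.round(np.percentile(Q,2,0),3),np.round(np.percentile(Q,98,0),3))
o=manip.get_obs();print(o['position'])
E
```

```text
472 [0.366 0.383 0.012] [0.398 0.414 0.016]
[0.48002363 0.31908841 0.32039849]
```

```bash
python3 -m pendant '[[0.6,-0.2,0.2,0,0,0,0.5],[1.6,-0.5,0.8,0,0,0,0.5],[1.96,-0.58,1.8,0,0,0,0.5],[1.96,-0.58,2.8,0,0,0,0.5],[1.96,-0.58,3.7,0,0,0,0.5],[1.96,-0.58,4.4,0,0,0,0.5],[1.96,-0.58,5,0,0,0,0.5],[1.96,-0.58,5.3,0,0,0,0.5],[1.96,-0.58,5.46,0,0,0,0.5],[1.96,-0.58,5.46,0,0,0,0.5]]'
python3 m.py w3.png
```

```text
clock: 5.7
position: [0.4512, 0.4176, 0.0476]
ee_rot: [0.707, 0.707, 0.0, 0.0]
ft_force: [-0.0, -0.3, -0.5]
grip_width: 0.753
grasp_force: 0.0
tcp [0.4514 0.4178 0.0481] x [0.001 1.    0.001] cam [0.452 0.485 0.175]
```

View pics/w3.png

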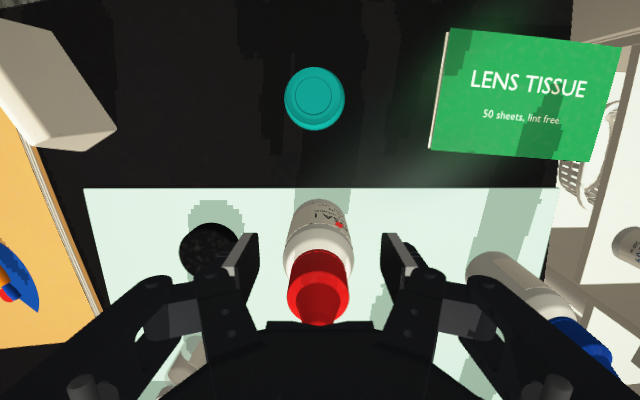

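The red bottle stands centred between the pads, cap at (320,280). Closing and lifting.

```bash
python3 -m pendant '[[0,0,0,0,0,0,-0.5],[0,0,0,0,0,0,-1],[0,0,0,0,0,0,-1],[0,0,0,0,0,0,-1],[0,0,0,0,0,0,-1],[0,0,-0.2,0,0,0,-1],[0,0,-0.7,0,0,0,-1],[0,0,-1.5,0,0,0,-1],[0,0,-2.4,0,0,0,-1],[0,0,-2.7,0,0,0,-1]]' 40
```

```text
clock: 7.0
position: [0.4515, 0.4185, 0.1857]
ee_rot: [0.707, 0.707, 0.002, 0.0]
ft_force: [0.4, 0.3, -0.3]
grip_width: 0.397
grasp_force: 39.9
```

```bash
python3 -m pendant '[[-0.3,0.05,0,0,0,0,-1],[-1.1,0.15,0,0,0,0,-1],[-2.2,0.3,0,0,0,0,-1],[-3.4,0.5,0,0,0,0,-1],[-4.6,0.65,0,0,0,0,-1],[-5.8,0.8,0,0,0,0,-1],[-7,1,0,0,0,0,-1],[-8.2,1.15,0,0,0,0,-1],[-9.3,1.3,0,0,0,0,-1],[-9.7,1.31,0,0,0,0,-1]]'
python3 -m pendant '[[0,0,0.2,0,0,0,-1],[0,0,0.8,0,0,0,-1],[0,0,1.4,0,0,0,-1],[0,0,1.9,0,0,0,-1],[0,0,2.2,0,0,0,-1],[0,0,2.4,0,0,0,-1],[0,0,2.4,0,0,0,-1],[0,0,2.4,0,0,0,-1],[0,0,2.4,0,0,0,-1],[0,0,2.4,0,0,0,-1]]'
python3 m.py w4.png
```

```text
clock: 8.25
position: [0.5144, -0.073, 0.1803]
ee_rot: [0.71, 0.704, -0.001, -0.001]
ft_force: [0.2, 1.5, -0.3]
grip_width: 0.401
grasp_force: 39.9
clock: 9.5
position: [0.5162, -0.0678, 0.0627]
ee_rot: [0.708, 0.707, 0.0, 0.0]
ft_force: [0.6, 0.2, -0.6]
grip_width: 0.402
grasp_force: 39.9
tcp [ 0.5162 -0.0677  0.0626] x [ 0.001  1.    -0.   ] cam [ 0.517 -0.001  0.19 ]
```

View pics/w4.png

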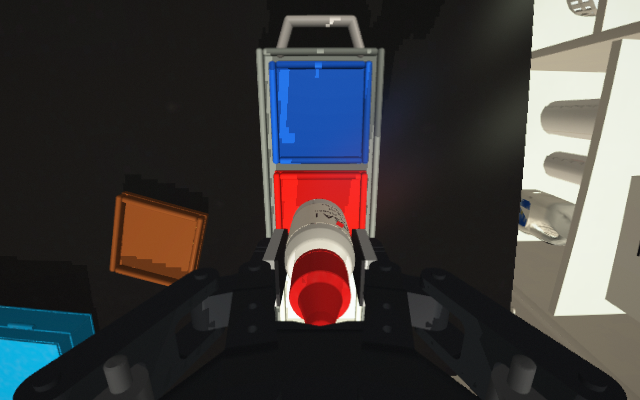

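Foot is just above the red pocket and aligned with it (pocket at columns 275–365, bottle at 320). Lowering and releasing.

```bash
python3 -m pendant '[[0,0,0.08,0,0,0,-1],[0,0,0.14,0,0,0,-1],[0,0,0.17,0,0,0,-1],[0,0,0.17,0,0,0,-1],[0,0,0.17,0,0,0,-1],[0,0,0.17,0,0,0,-0.15],[0,0,0.17,0,0,0,0],[0,0,0.17,0,0,0,0.3],[0,0,0.17,0,0,0,0.5],[0,0,0.17,0,0,0,0.5]]'
```

```text
clock: 10.8
position: [0.516, -0.0676, 0.0538]
ee_rot: [0.707, 0.707, 0.0, 0.0]
ft_force: [-0.8, -1.0, -0.5]
grip_width: 0.746
grasp_force: 0.0
```

```bash
python3 -m pendant '[[0,0,-0.4,0,0,0,0.5],[0,0,-1.2,0,0,0,0.5],[0.3,0,-2.2,0,0,0,0.5],[1.2,0.1,-2.4,0,0,0,0.5],[2.4,0.3,-2.4,0,0,0,0.5],[3.6,0.4,-2.4,0,0,0,0.5],[4.8,0.55,-2.4,0,0,0,0.5],[6,0.7,-2.4,0,0,0,0.5],[7,0.82,-2.4,0,0,0,0.5],[7.4,0.85,-2.4,0,0,0,0.5]]'
python3 - <<'E'
from cl import *
C={k:C[k] for k in C if k!='red'}; C['red']=(.516,-.0675)
print(manip.get_obs()['position'])
tops('wrist',C);tops('scene',C)
c,p,d=grab('top');tops('top',C)
E
```

```text
clock: 12.05
position: [0.5579, 0.3062, 0.1753]
ee_rot: [0.706, 0.708, 0.001, -0.001]
ft_force: [0.6, 0.2, 0.1]
grip_width: 0.752
grasp_force: 0.0
[0.55789092 0.30622493 0.17527381]
wrist blue top 0.0988 n 274 mean [0.5697 0.3787] mid [0.5701 0.3786]
wrist black top 0.0985 n 208 mean [0.5759 0.2502] mid [0.5762 0.249 ]
wrist white top 0.061 n 508 mean [0.4983 0.3053] mid [0.4977 0.3045]
wrist sblue top 0.0507 n 329 mean [0.3625 0.3156] mid [0.3609 0.3151]
wrist sred top 0.0368 n 173 mean [0.5726 0.1507] mid [0.5735 0.1478]
scene blue top 0.0963 n 31 mean [0.5664 0.3818] mid [0.5667 0.3821]
scene black top 0.0956 n 26 mean [0.5726 0.2521] mid [0.5738 0.2524]
scene white top 0.06 n 60 mean [0.4936 0.3087] mid [0.4951 0.3064]
scene sblue top 0.05 n 46 mean [0.3571 0.3193] mid [0.3579 0.3187]
scene sred top 0.0499 n 27 mean [0.5701 0.1466] mid [0.5705 0.1449]
scene red top 0.0997 n 20 mean [ 0.5137 -0.0645] mid [ 0.5153 -0.0642]
top blue top 0.0939 n 14 mean [0.5631 0.3811] mid [0.5627 0.3817]
top white top 0.0637 n 43 mean [0.4928 0.3046] mid [0.4944 0.3043]
top sblue top 0.0532 n 42 mean [0.3604 0.314 ] mid [0.3599 0.3142]
top red top 0.106 n 25 mean [ 0.5141 -0.0677] mid [ 0.5139 -0.0681]
```

```bash
python3 -m pendant '[[0.6,0.1,0,0,0,0,0.5],[1.3,0.2,0,0,0,0,0.5],[1.55,0.2,0.3,0,0,0,0.5],[1.55,0.2,0.8,0,0,0,0.5],[1.55,0.2,1.4,0,0,0,0.5],[1.55,0.2,2,0,0,0,0.5],[1.55,0.2,2.4,0,0,0,0.5],[1.55,0.2,2.54,0,0,0,0.5],[1.55,0.2,2.54,0,0,0,0.5],[1.55,0.2,2.54,0,0,0,0.5]]'
python3 -m pendant '[[0,0,0,0,0,0,-0.5],[0,0,0,0,0,0,-1],[0,0,0,0,0,0,-1],[0,0,0,0,0,0,-1],[0,0,0,0,0,0,-1],[0,0,0,0,0,0,-1],[0,0,-0.2,0,0,0,-1],[0,0,-0.3,0,0,0,-1],[0,0,-0.3,0,0,0,-1],[0,0,-0.3,0,0,0,-1]]' 40
python3 m.py w5.png
```

```text
clock: 13.5
position: [0.5695, 0.3802, 0.048]
ee_rot: [0.707, 0.707, 0.001, 0.0]
ft_force: [0.8, 0.4, 0.3]
grip_width: 0.747
grasp_force: 0.0
clock: 14.75
position: [0.5689, 0.3797, 0.0616]
ee_rot: [0.707, 0.707, -0.0, 0.0]
ft_force: [0.6, -0.9, -0.7]
grip_width: 0.396
grasp_force: 39.8
tcp [0.5689 0.3796 0.0615] x [ 0.001  1.    -0.   ] cam [0.57  0.447 0.189]
```

View pics/w5.png

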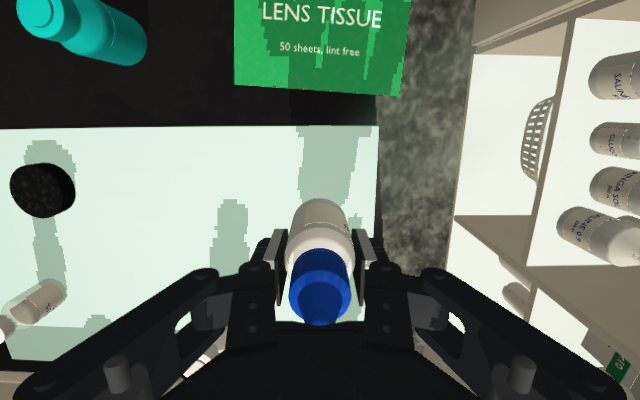

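Blue bottle is held upright at (320,270). Carrying it to the blue pocket.

```bash
python3 -m pendant '[[0,0,-0.4,0,0,0,-1],[0,0,-1.2,0,0,0,-1],[0,0,-2.1,0,0,0,-1],[-0.3,0,-2.6,0,0,0,-1],[-1.1,-0.1,-2.6,0,0,0,-1],[-2.2,-0.3,-2.6,0,0,0,-1],[-3.4,-0.5,-2.6,0,0,0,-1],[-4.6,-0.65,-2.6,0,0,0,-1],[-5.7,-0.8,-2.6,0,0,0,-1],[-6.8,-0.95,-2.6,0,0,0,-1]]'
python3 -m pendant '[[-0.6,-0.1,0,0,0,0,-1],[-0.8,-0.1,0.1,0,0,0,-1],[-0.8,-0.1,0.6,0,0,0,-1],[-0.8,-0.1,1.2,0,0,0,-1],[-0.8,-0.1,1.8,0,0,0,-1],[-0.8,-0.1,2.2,0,0,0,-1],[-0.8,-0.1,2.5,0,0,0,-1],[-0.8,-0.1,2.6,0,0,0,-1],[-0.8,-0.1,2.6,0,0,0,-1],[-0.8,-0.1,2.6,0,0,0,-1]]'
python3 m.py w6.png
```

```text
clock: 16.05
position: [0.5201, 0.0368, 0.1919]
ee_rot: [0.708, 0.706, -0.0, 0.0]
ft_force: [1.0, 0.5, -0.5]
grip_width: 0.398
grasp_force: 39.9
clock: 17.3
position: [0.5166, -0.0002, 0.0626]
ee_rot: [0.707, 0.707, 0.0, 0.001]
ft_force: [0.4, 0.8, -2.1]
grip_width: 0.395
grasp_force: 39.9
tcp [ 5.166e-01 -2.000e-04  6.250e-02] x [ 0.001  1.    -0.   ] cam [0.518 0.067 0.19 ]
```

View pics/w6.png

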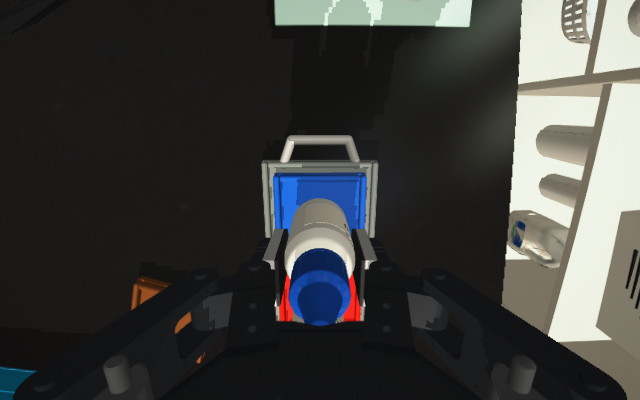

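```bash
python3 -m pendant '[[0,0,0.08,0,0,0,-1],[0,0,0.14,0,0,0,-1],[0,0,0.17,0,0,0,-1],[0,0,0.17,0,0,0,-1],[0,0,0.17,0,0,0,-1],[0,0,0.17,0,0,0,-0.15],[0,0,0.17,0,0,0,0],[0,0,0.17,0,0,0,0.3],[0,0,0.17,0,0,0,0.5],[0,0,0.17,0,0,0,0.5]]'
python3 -m pendant '[[0,0,-0.4,0,0,0,0.5],[0,0,-1.2,0,0,0,0.5],[0.2,0,-2.2,0,0,0,0.5],[1,0.2,-2.4,0,0,0,0.5],[2.1,0.5,-2.4,0,0,0,0.5],[3.2,0.8,-2.4,0,0,0,0.5],[4.2,1,-2.4,0,0,0,0.5],[4.8,1.1,-2.4,0,0,0,0.5],[5,1.16,-2.4,0,0,0,0.5],[5,1.16,-2.4,0,0,0,0.5]]'
python3 m.py w7.png
python3 -c "
from cl import *
C['blue']=(.5165,0);C['red']=(.5165,-.0675);del C['black']
tops('scene',C);tops('top',C)"
```

```text
clock: 18.6
position: [0.5161, -0.0002, 0.0533]
ee_rot: [0.707, 0.707, 0.0, 0.0]
ft_force: [0.1, -0.1, -0.4]
grip_width: 0.748
grasp_force: 0.0
clock: 19.85
position: [0.5745, 0.2495, 0.1739]
ee_rot: [0.707, 0.707, 0.0, 0.0]
ft_force: [0.5, -0.8, 0.3]
grip_width: 0.749
grasp_force: 0.0
tcp [0.5747 0.2485 0.1738] x [ 0.002  1.    -0.001] cam [0.576 0.317 0.302]
scene red top 0.0998 n 21 mean [ 0.5138 -0.0644] mid [ 0.5133 -0.0652]
scene blue top 0.1013 n 19 mean [0.5138 0.004 ] mid [0.5154 0.0058]
scene white top 0.0602 n 57 mean [0.4938 0.3086] mid [0.4952 0.3064]
scene sblue top 0.0503 n 46 mean [0.3572 0.3193] mid [0.3578 0.3176]
scene sred top 0.0504 n 27 mean [0.5693 0.1475] mid [0.5699 0.1479]
top red top 0.1057 n 2 mean [ 0.5176 -0.0723] mid [ 0.5176 -0.0723]
top white top 0.0643 n 64 mean [0.4954 0.3026] mid [0.4957 0.3034]
top sblue top 0.0542 n 42 mean [0.3604 0.314 ] mid [0.36   0.3142]
```

```bash
python3 -m pendant '[[0,0,0.3,0,0,0,0.5],[0,0,0.8,0,0,0,0.5],[0,0,1.4,0,0,0,0.5],[0,0,2,0,0,0,0.5],[0,0,2.4,0,0,0,0.5],[0,0,2.54,0,0,0,0.5],[0,0,2.54,0,0,0,0.5],[0,0,2.54,0,0,0,0.5],[0,0,2.54,0,0,0,0.5],[0,0,2.54,0,0,0,0.5]]'
python3 -m pendant '[[0,0,0,0,0,0,-0.5],[0,0,0,0,0,0,-1],[0,0,0,0,0,0,-1],[0,0,0,0,0,0,-1],[0,0,0,0,0,0,-1],[0,0,0,0,0,0,-1],[0,0,-0.2,0,0,0,-1],[0,0,-0.3,0,0,0,-1],[0,0,-0.3,0,0,0,-1],[0,0,-0.3,0,0,0,-1]]' 40
python3 m.py w8.png
```

```text
clock: 21.25
position: [0.5746, 0.2499, 0.0468]
ee_rot: [0.707, 0.707, 0.0, 0.0]
ft_force: [-0.6, 0.8, -0.8]
grip_width: 0.747
grasp_force: 0.0
clock: 22.5
position: [0.5742, 0.2496, 0.0611]
ee_rot: [0.707, 0.707, -0.0, 0.0]
ft_force: [0.5, -0.1, -1.4]
grip_width: 0.398
grasp_force: 39.9
tcp [0.5742 0.2496 0.061 ] x [ 0.001  1.    -0.   ] cam [0.575 0.317 0.189]
```

View pics/w8.png

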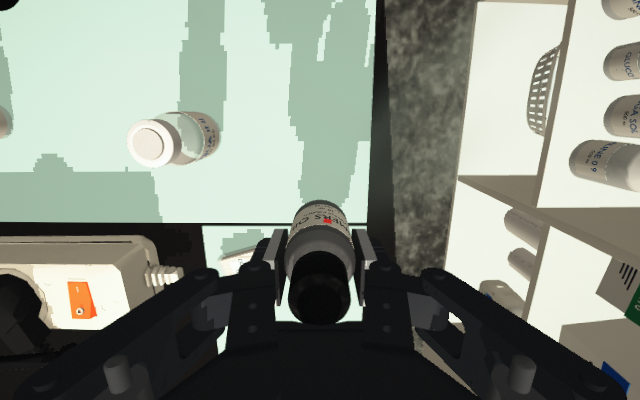

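Black bottle is held at (320,260). The white vial stands plain-capped and untouched at (153,142). Carrying.

```bash
python3 -m pendant '[[0,0,-0.4,0,0,0,-1],[0,0,-1.2,0,0,0,-1],[0,0,-2.1,0,0,0,-1],[-0.3,0,-2.6,0,0,0,-1],[-1.1,-0.1,-2.6,0,0,0,-1],[-2.2,-0.3,-2.6,0,0,0,-1],[-3.4,-0.45,-2.6,0,0,0,-1],[-4.6,-0.6,-2.6,0,0,0,-1],[-5.8,-0.75,-2.6,0,0,0,-1],[-7,-0.9,-2.6,0,0,0,-1]]'
python3 -m pendant '[[-1,-0.12,0,0,0,0,-1],[-1.7,-0.22,0,0,0,0,-1],[-1.97,-0.24,0,0,0,0,-1],[-1.97,-0.24,0.3,0,0,0,-1],[-1.97,-0.24,0.9,0,0,0,-1],[-1.97,-0.24,1.6,0,0,0,-1],[-1.97,-0.24,2.2,0,0,0,-1],[-1.97,-0.24,2.55,0,0,0,-1],[-1.97,-0.24,2.58,0,0,0,-1],[-1.97,-0.24,2.58,0,0,0,-1]]'
python3 m.py w9.png
```

```text
clock: 23.8
position: [0.5278, -0.1033, 0.1916]
ee_rot: [0.708, 0.706, -0.0, 0.0]
ft_force: [1.3, -0.4, -0.6]
grip_width: 0.399
grasp_force: 40.0
clock: 25.05
position: [0.5176, -0.1983, 0.0632]
ee_rot: [0.707, 0.707, 0.0, 0.001]
ft_force: [-0.5, 0.3, -1.3]
grip_width: 0.399
grasp_force: 40.0
tcp [ 0.5177 -0.1986  0.0634] x [ 0.001  1.    -0.001] cam [ 0.518 -0.131  0.191]
```

View pics/w9.png

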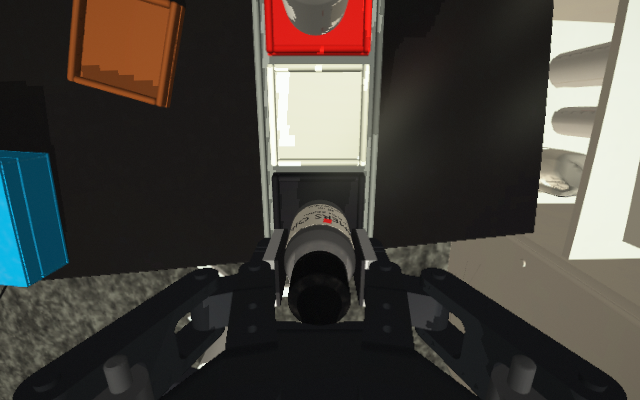

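```bash
python3 -m pendant '[[0,0,0.08,0,0,0,-1],[0,0,0.16,0,0,0,-1],[0,0,0.19,0,0,0,-1],[0,0,0.19,0,0,0,-1],[0,0,0.19,0,0,0,-1],[0,0,0.19,0,0,0,-0.15],[0,0,0.19,0,0,0,0],[0,0,0.19,0,0,0,0.3],[0,0,0.19,0,0,0,0.5],[0,0,0.19,0,0,0,0.5]]'
python3 -m pendant '[[0,0,-0.4,0,0,0,0.5],[0,0,-1.3,0,0,0,0.5],[0,0,-2.4,0,0,0,0.5],[0.5,0,-2.8,0,0,0,0.5],[1.6,0,-2.8,0,0,0,0.5],[2.8,-0.1,-2.8,0,0,0,0.5],[4,-0.2,-2.8,0,0,0,0.5],[5.2,-0.25,-2.8,0,0,0,0.5],[6.4,-0.3,-2.8,0,0,0,0.5],[7.6,-0.35,-2.8,0,0,0,0.5]]'
python3 -m pendant '[[1.1,0,0,0,0,0,0.5],[2.1,-0.06,0,0,0,0,0.5],[2.5,-0.07,0,0,0,0,0.5],[2.5,-0.07,0.6,0,0,0,0.5],[2.5,-0.07,1.2,0,0,0,0.5],[2.5,-0.07,1.2,0,0,0,0.5],[2.5,-0.07,1.2,0,0,0,0.5],[2.5,-0.07,1.2,0,0,0,0.5],[2.5,-0.07,1.2,0,0,0,0.5],[2.5,-0.07,1.2,0,0,0,0.5]]'
python3 m.py w10.png
python3 -c "
from cl import *
tops('wrist',{'white':(.497,.306)},.006)
tops('scene',{'black':(.5165,-.2),'red':(.5165,-.0675),'blue':(.5165,0)})"
```

```text
clock: 26.35
position: [0.5169, -0.1986, 0.0528]
ee_rot: [0.707, 0.707, 0.0, 0.0]
ft_force: [0.7, 0.4, -0.4]
grip_width: 0.748
grasp_force: 0.0
clock: 27.6
position: [0.4988, 0.1838, 0.1935]
ee_rot: [0.707, 0.707, 0.0, 0.0]
ft_force: [0.1, 0.4, -0.8]
grip_width: 0.751
grasp_force: 0.0
clock: 28.85
position: [0.4965, 0.3064, 0.1332]
ee_rot: [0.708, 0.707, 0.0, 0.0]
ft_force: [-0.4, 0.2, -0.0]
grip_width: 0.751
grasp_force: 0.0
tcp [0.4965 0.3064 0.1331] x [0.001 1.    0.   ] cam [0.498 0.373 0.261]
wrist white top 0.061 n 658 mean [0.4974 0.3051] mid [0.4974 0.3042]
scene black top 0.0981 n 18 mean [ 0.5154 -0.1955] mid [ 0.5158 -0.1962]
scene red top 0.0994 n 22 mean [ 0.513  -0.0644] mid [ 0.5131 -0.0642]
scene blue top 0.1001 n 23 mean [0.5135 0.0035] mid [0.5139 0.0041]
```

View pics/w10.png

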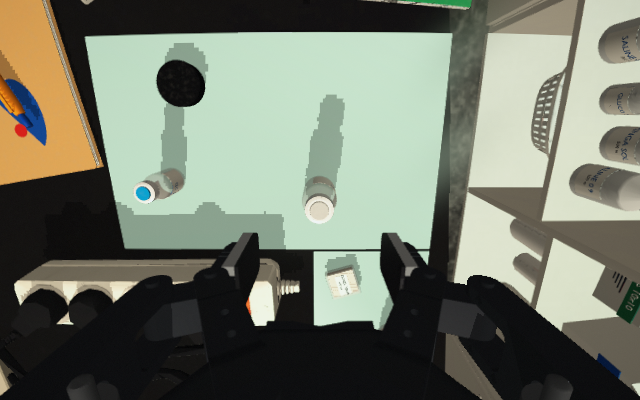

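The plain white vial is centred at (319,207). The small blue vial at (145,193) is well clear.

```bash
python3 -m pendant '[[0,0,0.3,0,0,0,0.5],[0,0,0.8,0,0,0,0.5],[0,0,1.4,0,0,0,0.5],[0,0,1.8,0,0,0,0.5],[0,0,2,0,0,0,0.5],[0,0,2,0,0,0,0.5],[0,0,2,0,0,0,0],[0,0,2,0,0,0,-0.3],[0,0,2,0,0,0,-0.6],[0,0,2,0,0,0,-1]]' 30
python3 -m pendant '[[0,0,0,0,0,0,-1],[0,0,0,0,0,0,-1],[0,0,0,0,0,0,-1],[0,0,0,0,0,0,-1],[0,0,0,0,0,0,-1],[0,0,-0.2,0,0,0,-1],[0,0,-0.8,0,0,0,-1],[0,0,-1.6,0,0,0,-1],[0,0,-2.5,0,0,0,-1],[0,0,-3,0,0,0,-1]]'
```

```text
clock: 30.25
position: [0.4969, 0.3066, 0.0337]
ee_rot: [0.708, 0.707, 0.001, 0.0]
ft_force: [-0.8, -1.1, 6.4]
grip_width: 0.33
grasp_force: 29.4
clock: 31.5
position: [0.4967, 0.307, 0.1857]
ee_rot: [0.707, 0.707, 0.001, 0.0]
ft_force: [0.8, -0.2, -1.0]
grip_width: 0.331
grasp_force: 29.6
```

```bash
python3 -m pendant '[[-0.3,0,0,0,0,0,-1],[-1.1,0.05,0,0,0,0,-1],[-2.2,0.1,0,0,0,0,-1],[-3.3,0.15,0,0,0,0,-1],[-4.4,0.2,0,0,0,0,-1],[-5.5,0.25,0,0,0,0,-1],[-6.6,0.3,0,0,0,0,-1],[-7.7,0.35,0,0,0,0,-1],[-8.5,0.4,0,0,0,0,-1],[-8.78,0.4,0,0,0,0,-1]]'
python3 -m pendant '[[0,0,0.1,0,0,0,-1],[0,0,0.6,0,0,0,-1],[0,0,1.1,0,0,0,-1],[0,0,1.6,0,0,0,-1],[0,0,2.1,0,0,0,-1],[0,0,2.4,0,0,0,-1],[0,0,2.65,0,0,0,-1],[0,0,2.65,0,0,0,-1],[0,0,2.65,0,0,0,-1],[0,0,2.65,0,0,0,-1]]'
python3 m.py w11.png
```

```text
clock: 32.75
position: [0.5146, -0.1361, 0.1818]
ee_rot: [0.709, 0.705, -0.001, -0.001]
ft_force: [-0.1, 0.0, -0.5]
grip_width: 0.332
grasp_force: 29.6
clock: 34.0
position: [0.5164, -0.1328, 0.051]
ee_rot: [0.708, 0.707, 0.0, 0.001]
ft_force: [0.5, -0.3, -0.8]
grip_width: 0.331
grasp_force: 29.6
tcp [ 0.5163 -0.1328  0.0509] x [ 0.001  1.    -0.   ] cam [ 0.517 -0.066  0.179]
```

View pics/w11.png

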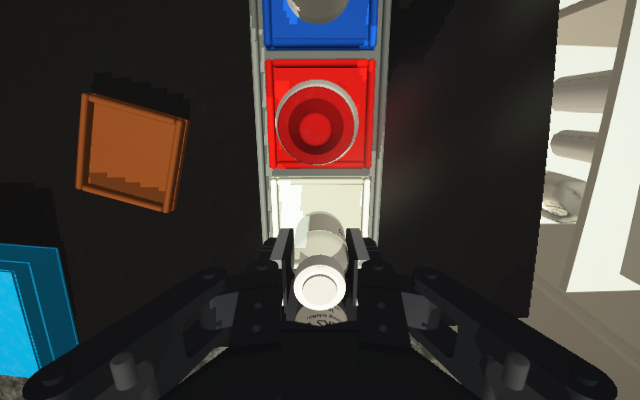

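The vial is held over the white pocket and aligned; the red bottle stands in its pocket at (316,120). Lowering, releasing and retreating.

```bash
python3 -m pendant '[[0,0,0.08,0,0,0,-1],[0,0,0.17,0,0,0,-1],[0,0,0.22,0,0,0,-1],[0,0,0.22,0,0,0,-1],[0,0,0.22,0,0,0,-1],[0,0,0.22,0,0,0,-0.3],[0,0,0.22,0,0,0,-0.1],[0,0,0.22,0,0,0,0.2],[0,0,0.22,0,0,0,0.4],[0,0,0.22,0,0,0,0.4]]'
python3 -m pendant '[[0,0,-0.3,0,0,0,0.4],[0,0,-0.9,0,0,0,0.4],[0,0,-1.7,0,0,0,0.4],[0,0,-2.6,0,0,0,0.4],[0,0,-3.6,0,0,0,0.4],[0,0,-4.6,0,0,0,0.4],[0.4,-0.3,-5.2,0,0,0,0.4],[1,-0.6,-5.4,0,0,0,0.4],[1,-0.6,-5.4,0,0,0,0.4],[1,-0.6,-5.4,0,0,0,0.4]]'
python3 - <<'E'
from cl import *
D=dict(blue=(.5165,0),red=(.5165,-.0675),white=(.5165,-.133),black=(.5165,-.2),sblue=C['sblue'],sred=C['sred'])
c,p,d,P=tops('wrist',D); c2,p2,d2,_=tops('scene',D)
a=cv2.resize(p[0:260,200:500],(700,600))
b=cv2.resize(p2[140:270,210:400],(800,547))
save('end_w.png',a);save('end_s.png',b)
E
```

```text
clock: 35.3
position: [0.516, -0.1326, 0.0393]
ee_rot: [0.707, 0.707, -0.0, 0.0]
ft_force: [-0.7, -0.1, 0.2]
grip_width: 0.706
grasp_force: 0.0
clock: 36.55
position: [0.4859, -0.083, 0.3097]
ee_rot: [0.708, 0.707, -0.0, 0.0]
ft_force: [0.1, 0.1, 0.7]
grip_width: 0.702
grasp_force: 0.0
wrist blue top 0.1045 n 99 mean [ 0.5164 -0.0017] mid [ 0.5172 -0.0018]
wrist red top 0.1045 n 91 mean [ 0.5161 -0.0683] mid [ 0.5169 -0.0685]
wrist white top 0.0671 n 210 mean [ 0.5167 -0.1337] mid [ 0.517 -0.135]
wrist black top 0.1042 n 86 mean [ 0.518  -0.1982] mid [ 0.5187 -0.1992]
scene blue top 0.0995 n 21 mean [0.5137 0.0037] mid [0.5141 0.0033]
scene red top 0.1005 n 20 mean [ 0.513  -0.0638] mid [ 0.5134 -0.0634]
scene white top 0.0654 n 30 mean [ 0.5131 -0.1292] mid [ 0.514  -0.1329]
scene black top 0.0991 n 18 mean [ 0.515  -0.1947] mid [ 0.5155 -0.1952]
scene sblue top 0.0496 n 46 mean [0.3573 0.319 ] mid [0.358  0.3172]
scene sred top 0.0498 n 28 mean [0.5689 0.1481] mid [0.5696 0.1467]
```

View pics/end_w.png

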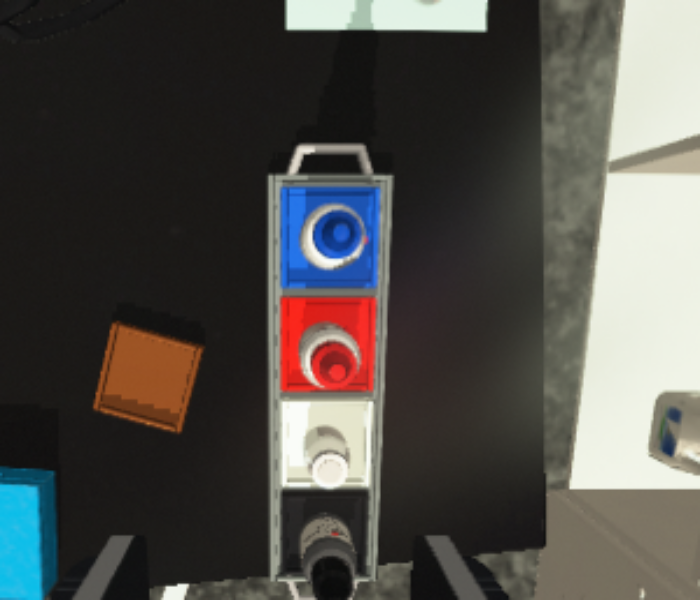

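View pics/end_s.png

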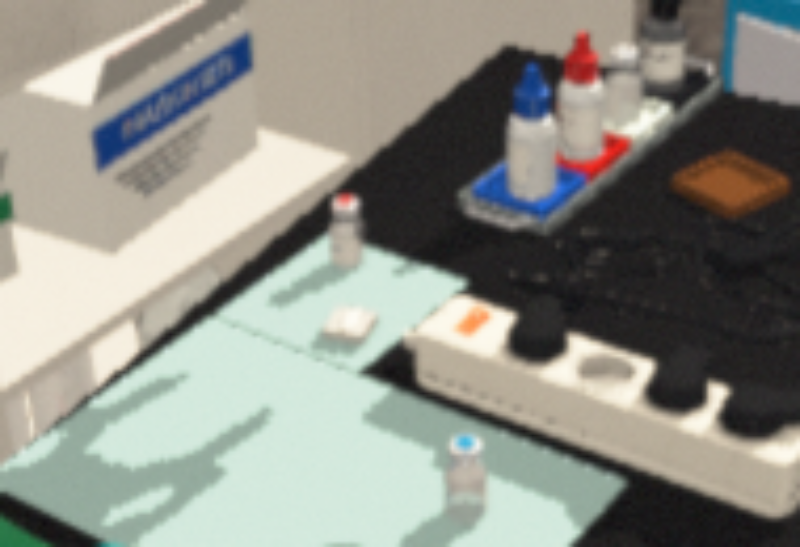

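All four stand upright in the pockets of their colours: in the wrist crop, blue (335,235), red (330,355), white (328,460) and black (328,550). Both small vials are still in place: in the scene crop, red (345,230) and blue (465,475).

```bash
python3 -c "
from workcell import manip
print(manip.hand_in())"
```

```text
the job is handed in; nothing more can be done
None
```

The job is handed in: the red, blue and black bottles and the large white-capped vial stand upright in the pockets of their cap colours, both small vials are still standing where they were, and the arm's last move ended at 36.6 s of the 102 s allowed.

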